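Close the consumables chest before welding

TASK

Welding is about to start and the blue consumables chest has been left open: with the fingertips, push all three of its drawers fully home and push its lid down until it rests shut on the chest. Do it smoothly, without slamming a drawer or the lid, because there are ceramic gas cups inside. Nothing is to be grasped or lifted: leave all the other things on the bench where they are.

Things in the scene. Friction and masses are not known exactly. Their poses are not given: they have to be found in the camera images.
- chest: blue sheet-steel consumables chest, fixed to the bench: 390 mm wide (its y), 180 mm deep (its x), 122 mm high to the rim under the lid. Origin at the centre of its underside on the bench; x points to its back (hinge side), y to its left as seen from the robot, z up. Its front, with three drawers side by side, is at x = -90 mm and faces the robot; the back wall is at x = +90 mm. Above the drawers is an open tray under the lid
- drawer_left (a joint): opening of the left drawer in m: 0 = fully home (front flush with the chest), growing as it comes out towards the robot; starts 25 to 70 mm open, 110 mm at most. Slides straight along the chest's x on dry runners (about 2.5 N of friction, stays where it is left)
- drawer_left_lip (a point): middle of the front face of the aluminium finger lip of the left drawer: the lip is 110 mm wide, 16 mm tall (56 to 72 mm above the bench; this point is at 64 mm), stands 12 mm proud of the grey drawer front and is the foremost part of the drawer. It moves with the drawer; its axes are the chest's. Drawer centre: chest y = +127 mm; drawer front 121 mm wide, 16 to 73 mm above the bench
- drawer_mid (a joint): opening of the middle drawer in m, like drawer_left
- drawer_mid_lip (a point): middle of the lip's front face of the middle drawer (chest y = 0), like drawer_left_lip
- drawer_right (a joint): opening of the right drawer in m, like drawer_left
- drawer_right_lip (a point): middle of the lip's front face of the right drawer (chest y = -127 mm), like drawer_left_lip
- lid (a joint): angle of the chest's lid in rad: 0 = shut, lying level on the rim; it opens upward and backward about its far edge. Starts 0.75 to 1.0 open. Friction hinges hold it wherever it is left (about 1.2 N m; it never falls by itself), so it must be pushed all the way
- lid_hinge (a point): middle of the lid's hinge axis, at the top of the chest's back wall: chest x = +90 mm, 122 mm above the bench; the axis runs along the chest's y. This point turns with the lid: its x axis lies along the lid, from the front edge to the hinge
- lid_top (a point): point on the lid's outer (upper) face, on its centre line, 140 mm from the hinge axis, 18 mm above the axis when shut (so shut it is 140 mm above the bench). The lid is 184 mm from hinge axis to front edge, 394 mm wide, a flat sheet with a 15 mm skirt. The point's z axis is the outward normal of the face
- spray_can: yellow anti-spatter spray can, 58 mm in diameter, 170 mm tall, standing beside the chest's left end. Origin at the centre of its underside
- clamp_lever: black clamping lever lying on the bench at the chest's front left corner, its arm in front of the left drawer: 30 mm tall hub of 44 mm diameter at its origin, arm 137 mm long along its x, 20 to 24 mm tall
- paste_jar: small jar with an orange cap, 58 mm in diameter, 50 mm tall, standing on the bench at the chest's front right corner. Origin at the centre of its underside
- flat_file: flat steel file with red handle lying on the bench to the left: 325 mm long along its x, handle to -x, 24 mm tall. Origin under the root of the blade, 125 mm from the handle's end
- wire_brush: brass wire brush with wooden handle lying on the bench to the right: 260 mm long along its x, 38 mm tall. Origin under its middle
- flap_disc: brown flap disc lying flat on the bench to the front left, 115 mm in diameter, 12 mm thick. Origin at the centre of its underside
- casting: slotted aluminium casting, the workpiece, on the bench to the right: 215 mm long along its x, 80 mm wide, 50 mm tall. Origin under its middle

How it is judged:
By the outcome, as a careful person would: the job done as asked, in the order asked, and still so for the second after the job is handed in, with the robot touching nothing.
It also fails if it takes over 58 s, if anything falls off the work surface, if the arm or the gripper's body presses on something with over 40 N, if the wrist force passes 120 N, or if a joint passes its speed limit or range.

ROBOT

A 6-joint arm with a two-finger parallel gripper is mounted at the origin on the work surface. World frame = base frame: x ahead of the robot, y to its left, z up, the work surface at z = 0. Lengths are in mm, angles in rad, forces in N, time in s.
With the tool pointing down it reaches from about 300 to 775 mm from the base axis. Payload 14.6 kg.
Tool frame: the origin (TCP) lies on the front face of the gripper's body, between the roots of the fingers; the fingertips stand 97 mm ahead of it and the grasp point (between the pads) lies 78 mm ahead of it; z points along the fingers, x is the direction in which the jaws open and shut, and the axes are right-handed (so a half turn about z gives the same grasp; the last joint's range is limited). The gripper opens to 94 mm and grips with 3 to 60 N. Pads are 16 mm wide; open, the fingers measure 119 mm over their backs; the gripper's body (75 mm by 177 mm) begins 78 mm behind the grasp point.
Start: joints at [1.113, 0.3, 1.521, -0, 1.321, -0.067], TCP at [209.507, 508.524, 302.646] pointing down, gripper open.
Joint ranges: [-3.03, 3.03], [-0.79, 2.21], [0.23, 2.52], [-1.04, 4.18], [0, 3.07], [-2.55, 2.55]. Speed limits (rad/s): [2.22, 2.22, 2.57, 3.14, 3.14, 3.14].

INTERFACE

Orientations are given as a 3x3 rotation matrix whose columns are the frame's x, y, z axes.
In Python, from plant import robot, viewer gives the robot as it stands. The module is installed in compiled form; this text tells all that it offers.
- The arm moves only by the tool arm_command, never from a script. Its argument "increments" is text: rows parted by semicolons, each of 7 numbers parted by spaces: the shift along the tool's x, y, z scaled (see below), then the turn, a rotation vector about the tool's x, y, z scaled (see below), then the closure, from 0 (fully open) to 1 (shut). A call has 1 to 5 rows; each row is the pose to reach, as a shift and turn from the pose measured when the call began, along the tool's axes at that moment, turning the shorter way round; what a row does not reach only later rows make up. The controller multiplies each number of a shift by 100 mm and each number of a turn by 180 degrees. A row lasts 1/8 s, in which the tool goes at most 62.5 mm and 10.7 degrees, less where a joint would pass 70% of its speed; a pose out of reach is approached as far as the arm can. A call with a number of a shift or a turn outside -1 to 1 is refused whole. A call with a gripper value outside its range is refused whole. The fingers move at their own pace and stop on an object; the grip force is fixed at half the most. Time passes only in rows, so rows that repeat a pose let the fingers close. It gives the time, the measured TCP pose, the force and the opening at its end, in the units of the state.
- robot.state(): the state, without advancing time (a new reading comes with each control period).
- viewer.read_camera(name): name is "side" or "top" or "wrist"; returns a dict with "image" (420x560x3 uint8, blue, green, red), "z_map" (420x560 float32, mm along the optical axis (not along the pixel's ray), 0 where there is no reading), "vertical_fov" (degrees; the focal length in pixels is half the picture's height over the tangent of half this angle, whatever the lens; pixels are square), "cx", "cy" (the principal point, pixels), "R" (3x3) and "t" (3): a world point X has camera coordinates R X + t. Camera axes: x right, y down, z forward; pixel columns grow to the right and rows downward; lengths in mm; the calibration is good to about 2 mm. A picture is of the moment at which its call begins.
- robot.close_job(): hands the job in, once; it reports no verdict.
The state is a dict: "clock": time; "joints": joint angles; "qvel": joint speeds; "joint_efforts": joint torques, N m; "ee_pos": TCP position; "tool_rot": TCP orientation; "ft_force": force on the tool from outside, world axes, zero at the start; "torque": the same for the moment, N m; "grip_width": finger opening in mm.
Only numpy, scipy, OpenCV 4.12 (cv2) and the standard library are available. Lean on these libraries where they do the work, as an engineer would, in place of code of your own. Each camera call takes 0.05 s, during which the arm holds its last target.

## Working session

There is one attempt and no reset: what is moved stays moved. The work goes in short steps, Python scripts to look and compute and a tool call to move; the robot and the scene stay as the last step left them, time stands still between calls to the robot, and variables do not carry over. Pictures are saved under pics/ and viewed, and the job is handed in when it is done.

Besides the shell and the picture viewer there is one more tool, called after "Call:" as a command line: name --argument value ..., lists and objects as JSON in quotes. arm_command: Moves the arm, as the interface text tells. Shifts and turns lie within -1 to 1; 1 stands for 100 mm of shift or 180 degrees of turn. Its arguments: {"type":"object","properties":{"increments":{"type":"string"}},"required":["increments"]}

```bash
mkdir -p pics; ls
cat > h.py <<'E'
import numpy as np, cv2
from plant import robot, viewer
def cam(n):
    d=viewer.read_camera(n); 
    d['R']=np.array(d['R']);d['t']=np.array(d['t']); d['f']=210/np.tan(np.radians(d['vertical_fov'])/2)
    z=d['z_map'];v,u=np.mgrid[0:420,0:560]
    P=np.stack([(u-d['cx'])/d['f']*z,(v-d['cy'])/d['f']*z,z],-1)-d['t']
    d['W']=P@d['R']; d['W'][z==0]=np.nan   # R^T(p-t)
    return d
E
python3 - <<'E'
from h import *
for n in ['side','top','wrist']:
    d=cam(n); cv2.imwrite(f'pics/{n}0.png',d['image']); np.savez(f'{n}0.npz',W=d['W'],image=d['image'],R=d['R'],t=d['t'])
    print(n,d['f'],d['cx'],d['cy'],-d['R'].T@d['t'],d['R'].round(2).tolist())
s=robot.state();print({k:np.round(v,3).tolist() for k,v in s.items()})
E
```

```text
pics
side 465.9350643673512 276.69223952116835 215.79404702714487 [-244.604262   -706.22871674 1396.5899637 ] [[0.66, -0.75, -0.01], [-0.59, -0.51, -0.62], [0.46, 0.42, -0.78]]
top 508.9098861735847 281.354271787173 205.76744869800396 [ 265.8889072     1.96218678 1547.6131085 ] [[-0.02, -1.0, -0.0], [-0.98, 0.02, -0.17], [0.17, -0.0, -0.98]]
wrist 297.0122618932322 279.841378331039 208.77184725960714 [142.60765471 536.22882674 384.5483739 ] [[0.38, 0.92, -0.0], [0.89, -0.37, 0.25], [0.23, -0.1, -0.97]]
{'clock': 0.15, 'joints': [1.113, 0.3, 1.521, -0.0, 1.321, -0.067], 'qvel': [0.001, -0.003, -0.001, 0.0, -0.002, -0.0], 'joint_efforts': [0.002, -53.195, -35.282, 0.071, 0.024, -0.0], 'ee_pos': [209.461, 508.44, 302.243], 'tool_rot': [[0.381, 0.925, -0.0], [0.925, -0.381, -0.001], [-0.001, -0.0, -1.0]], 'ft_force': [-0.812, 0.505, 0.74], 'torque': [0.043, 0.023, 0.022], 'grip_width': 94.201}
```

View pics/side0.png

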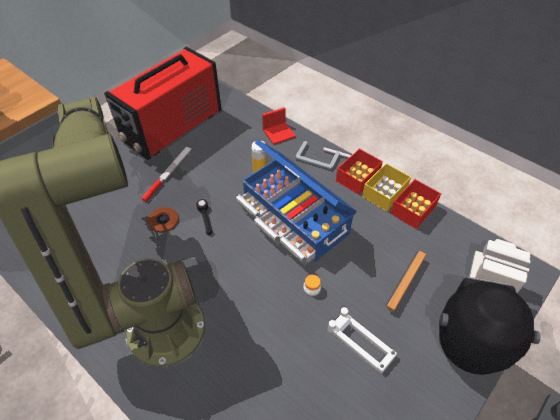

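View pics/top0.png

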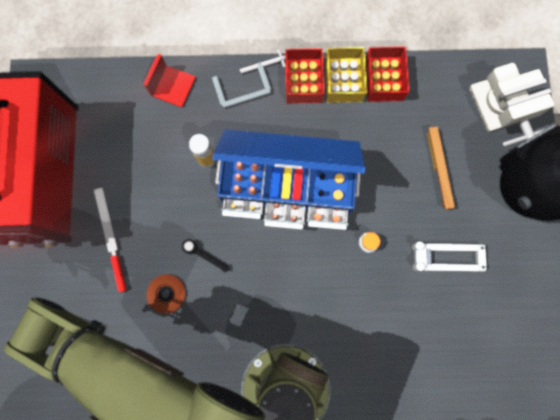

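The side view shows the chest around (300,205). In the top view it is around (288,180), with the lid at (290,150), the drawers at (242,208), (286,215) and (330,217), the jar at (370,242) and the lever at (190,247) to (230,268).

Run:
```python
from h import *
d=np.load('top0.npz');im=d['image'];W=d['W']
cv2.imwrite('pics/topz.png',cv2.resize(im[120:280,180:390],None,fx=3.7,fy=3.7,interpolation=cv2.INTER_CUBIC)[:600])
s=np.load('side0.npz')
cv2.imwrite('pics/sidez.png',cv2.resize(s['image'][130:300,190:370],None,fx=3.5,fy=3.5,interpolation=cv2.INTER_CUBIC)[:600])
# lid plane from top: blue pixels with z>150
for n in ('top','side'):
    q=np.load(n+'0.npz');hsv=cv2.cvtColor(q['image'],cv2.COLOR_BGR2HSV);w=q['W']
    m=(hsv[...,0]>100)&(hsv[...,0]<125)&(hsv[...,1]>120)&(w[...,2]>145)&(w[...,0]>350)
    p=w[m];print(n,len(p),p.min(0),p.max(0))
    c=p.mean(0);u,sv,vt=np.linalg.svd(p-c,full_matrices=False);print(c,vt.round(3).tolist(),sv/np.sqrt(len(p)))
```

```text
top 4250 [ 463.83846285 -738.07159603  145.03556135] [865.72896769 640.70389498 282.14225319]
[648.40703291 -25.5899364  226.22551207] [[-0.12, -0.993, -0.003], [-0.651, 0.077, 0.755], [0.749, -0.092, 0.656]] [116.39001055  53.73324114   5.04213226]
side 896 [ 573.93938922 -225.98018206  146.48787688] [722.85796833 179.86729722 282.87540872]
[622.46211766 -58.61452509 246.44907899] [[-0.069, -0.996, -0.062], [-0.671, 0.0, 0.742], [-0.739, 0.093, -0.668]] [119.05521595  46.65706287   5.18912853]
```

View pics/topz.png

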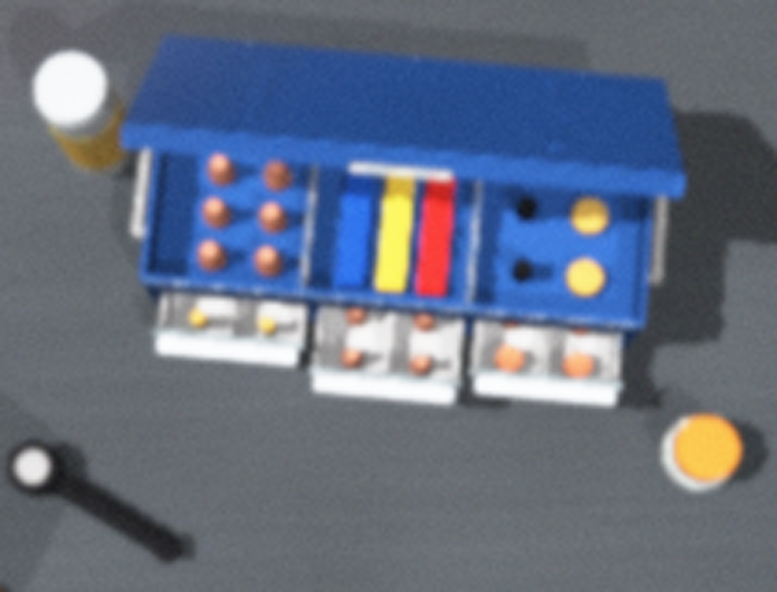

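View pics/sidez.png

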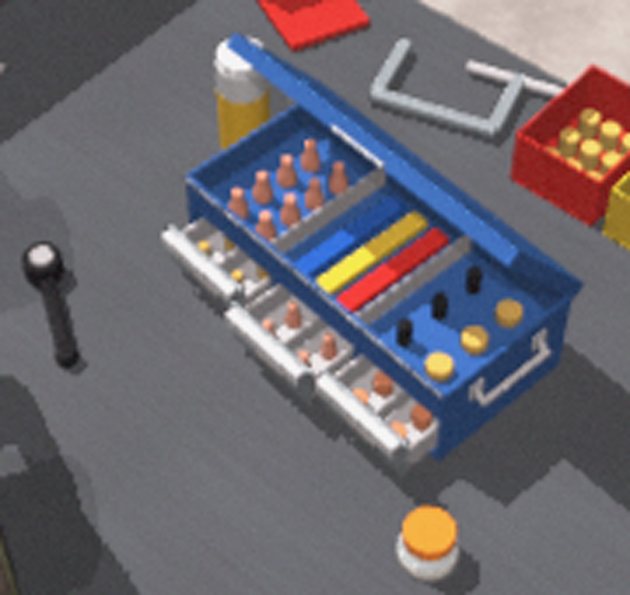

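Run:
```python
from h import *
for n in ('top','side'):
    q=np.load(n+'0.npz');hsv=cv2.cvtColor(q['image'],cv2.COLOR_BGR2HSV);w=q['W']
    m=(hsv[...,0]>100)&(hsv[...,0]<125)&(hsv[...,1]>120)&(w[...,2]>158)&(w[...,0]>450)&(w[...,0]<760)&(abs(w[...,1]+20)<240)
    m=cv2.erode(m.astype(np.uint8),np.ones((3,3)))>0
    p=w[m]
    for _ in range(4):
        c=p.mean(0);vt=np.linalg.svd(p-c,full_matrices=False)[2];nn=vt[2]*np.sign(vt[2][2]);r=(w[m]-c)@nn;p=w[m][abs(r)<4]
    print(n,len(p),'c',c.round(1),'n',nn.round(3),'tilt',np.degrees(np.arccos(nn[2])),'yaw',np.degrees(np.arctan2(-nn[1],-nn[0])),p.min(0).round(),p.max(0).round())
    # lips
    L=(hsv[...,1]<50)&(hsv[...,2]>150)&(w[...,2]>52)&(w[...,2]<84)&(w[...,0]>350)&(w[...,0]<520)&(abs(w[...,1]+20)<230)
    k,lab,st,ce=cv2.connectedComponentsWithStats(L.astype(np.uint8))
    for i in range(1,k):
        if st[i,4]>25:
            a=w[lab==i];print(' lip',st[i].tolist(),np.median(a,0).round(1),a.min(0).round(),a.max(0).round())
    # rim / other top 
    B=(hsv[...,0]>100)&(hsv[...,0]<125)&(hsv[...,1]>120)&(w[...,2]>112)&(w[...,2]<130)&(w[...,0]<560)&(w[...,0]>380)&(abs(w[...,1]+20)<230)
    a=w[B];print(' rim',len(a),a.min(0).round(),a.max(0).round())
    # front rim line: per y bin min x
    ys=np.arange(-180,150,20);xs=[np.percentile(a[abs(a[:,1]-y)<6,0],10) if (abs(a[:,1]-y)<6).sum()>2 else np.nan for y in ys]
    print(np.round(xs,0)); ok=~np.isnan(xs);print(np.polyfit(ys[ok],np.array(xs)[ok],1))
    O=(hsv[...,0]>8)&(hsv[...,0]<25)&(hsv[...,1]>150)&(w[...,2]>40)&(w[...,2]<60)&(w[...,1]<-150)&(w[...,1]>-300)&(w[...,0]<450)&(w[...,0]>300)
    print(' jar',O.sum(),np.median(w[O],0))
```

```text
top 2935 c [648.6 -26.8 228.5] n [ 0.773 -0.089  0.628] tilt 51.06922316202094 yaw 173.4167307673368 [ 585. -219.  158.] [720. 170. 282.]
 lip [221, 209, 41, 10, 255] [506.8 117.9  73. ] [493.  62.  55.] [520. 179.  83.]
 lip [264, 215, 40, 14, 271] [474.2  -2.1  72.7] [460. -62.  53.] [503.  54.  81.]
 lip [307, 216, 41, 14, 265] [ 469.8 -130.7   72.9] [ 455. -190.   53.] [498. -72.  81.]
 rim 266 [ 509. -207.  113.] [560. 182. 129.]
[513. 514. 516. 520. 521. 524. 526. 527. 529. 533. 534. 537. 539. 542.
 543. 547. 549.]
[1.13131212e-01 5.32457970e+02]
 jar 212 [ 420.03583403 -260.2662493    50.87012567]
side 352 c [614.6 -53.8 260.9] n [ 0.719 -0.087  0.689] tilt 46.412051210044616 yaw 173.0695874526046 [ 582. -222.  205.] [665. 170. 280.]
 lip [236, 194, 23, 21, 137] [505.2 117.5  72.1] [490.  62.  60.] [520. 179.  81.]
 lip [254, 216, 25, 23, 159] [472.7  -4.6  72.3] [458. -63.  52.] [489.  55.  79.]
 lip [280, 233, 26, 26, 185] [ 469.4 -127.5   71.5] [ 455. -188.   52.] [517. -61.  81.]
 rim 94 [ 510. -210.  113.] [559. 180. 129.]
[ nan 516. 518.  nan 523.  nan  nan  nan  nan 534. 536.  nan  nan 542.
  nan  nan  nan]
[1.08738748e-01 5.33501908e+02]
 jar 171 [ 418.59466751 -262.32496397   50.05131855]
```

```bash
cat >> h.py <<'E'
from scipy.spatial.transform import Rotation as Ro
yaw=np.radians(-6.5); U=np.array([np.cos(yaw),np.sin(yaw),0]); V=np.array([-np.sin(yaw),np.cos(yaw),0])
def go(u,v,z,tilt=0,close=1):
    """tilt: rotate about V (deg)"""
    s=robot.state();R=np.array(s['tool_rot']);p=np.array(s['ee_pos'])
    T=Ro.from_rotvec(V*np.radians(tilt)).as_matrix()@np.stack([V,U,[0,0,-1]],1)
    d=R.T@(u*U+v*V+np.array([0,0,z])-p)/100; r=Ro.from_matrix(R.T@T).as_rotvec()/np.pi
    print('need',d.round(3),r.round(4),'|d|',np.linalg.norm(d)*100); st()
def st():
    s=robot.state();p=np.array(s['ee_pos']);f=np.array(s['ft_force'])
    print('t',s['clock'],'uvz',(p@U).round(1),(p@V).round(1),p[2].round(1),'F uvz',(f@U).round(1),(f@V).round(1),f[2].round(1),'grip',s['grip_width'],'zaxis',np.array(s['tool_rot'])[:,2].round(3))
E
python3 - <<'E'
from h import *
q=np.load('top0.npz');w=q['W'];hsv=cv2.cvtColor(q['image'],cv2.COLOR_BGR2HSV)
m=np.zeros(hsv.shape[:2],bool);m[125:170,180:218]=1
m&=(w[...,2]>150)&(w[...,2]<190)&(hsv[...,1]<90)
a=w[m];print(m.sum(),np.median(a,0),np.median(a@U),np.median(a@V),a.min(0),a.max(0))
go(435,170,280)
E
```

```text
336 [690.54089556 228.8803223  169.61268502] 660.4680614306253 304.9001819641634 [664.87914486 201.38692583 150.11953111] [721.50927123 256.42398319 177.22606149]
need [-2.673  3.718  0.224] [-0.0001  0.0003 -0.0883] |d| 458.4756974889605
t 0.15 uvz 150.6 528.9 302.2 F uvz -0.9 0.4 0.7 grip 94.20131368804998 zaxis [-0.    -0.001 -1.   ]
```

Call:
arm_command --increments "-0.2 0.25 0 0 0 -0.03 1; -0.45 0.6 0 0 0 -0.06 1; -0.7 0.98 0.05 0 0 -0.088 1"

```text
clock: 0.52
ee_pos: [273.8, 405.3, 297.3]
tool_rot: [[0.11, 0.994, -0.0], [0.994, -0.11, -0.001], [-0.001, -0.0, -1.0]]
ft_force: [-0.4, 0.5, -0.5]
grip_width: 67.4
```

```bash
python3 -c "
from h import *
go(435,170,280)"
```

```text
need [-2.643  2.081  0.174] [-0.      0.0002  0.0009] |d| 336.8555300023638
t 0.525 uvz 226.1 433.7 297.3 F uvz -0.5 0.4 -0.5 grip 67.38182240745027 zaxis [-0.    -0.001 -1.   ]
```

Call:
arm_command --increments "-0.35 0.28 0 0 0 0 1; -0.7 0.55 0.05 0 0 0 1; -0.98 0.77 0.1 0 0 0 1"

```text
clock: 0.9
ee_pos: [340.1, 298.0, 287.1]
tool_rot: [[0.111, 0.994, -0.0], [0.994, -0.111, -0.001], [-0.001, -0.0, -1.0]]
ft_force: [-0.5, 0.4, 0.2]
grip_width: 37.4
```

Call:
arm_command --increments "-0.35 0.28 0 0 0 0 1; -0.7 0.55 0.05 0 0 0 1; -0.98 0.77 0.1 0 0 0 1"

```text
clock: 1.27
ee_pos: [406.3, 190.6, 277.0]
tool_rot: [[0.111, 0.994, -0.0], [0.994, -0.111, -0.001], [-0.001, -0.0, -1.0]]
ft_force: [0.4, -0.6, 0.2]
grip_width: 7.8
```

```bash
python3 -c "
from h import *
go(435,175,152)"
```

```text
need [-0.604  0.527  1.251] [-0.      0.0002  0.0006] |d| 148.5683784630733
t 1.275 uvz 382.2 235.4 277.0 F uvz 0.5 -0.5 0.2 grip 7.791294668241111 zaxis [-0.    -0.001 -1.   ]
```

Call:
arm_command --increments "-0.3 0.26 0.3 0 0 0 1; -0.6 0.52 0.6 0 0 0 1; -0.6 0.52 0.95 0 0 0 1; -0.6 0.52 0.98 0 0 0 1"

```text
clock: 1.78
ee_pos: [450.5, 124.7, 177.3]
tool_rot: [[0.112, 0.994, -0.004], [0.994, -0.112, -0.001], [-0.002, -0.004, -1.0]]
ft_force: [-1.0, -0.8, -0.1]
grip_width: 0.2
```

Call:
arm_command --increments "0 0 0.15 0 0 0 1; 0 0 0.27 0 0 0 1; 0 0 0.27 0 0 0 1"

```text
clock: 2.15
ee_pos: [450.2, 124.8, 149.9]
tool_rot: [[0.112, 0.994, -0.005], [0.994, -0.112, -0.002], [-0.002, -0.005, -1.0]]
ft_force: [0.3, 1.0, 0.6]
grip_width: 0.6
```

```bash
python3 -c "
from h import *
go(508,175,152)
d=cam('wrist');cv2.imwrite('pics/w1.png',d['image'])
d=cam('side');cv2.imwrite('pics/s1.png',cv2.resize(d['image'][120:310,170:390],None,fx=3,fy=3))"
```

```text
need [-0.001  0.748 -0.025] [-0.0016  0.0007  0.0005] |d| 74.863704625274
t 2.15 uvz 433.2 175.0 149.9 F uvz 0.2 1.1 0.6 grip 0.5981828765445145 zaxis [-0.005 -0.002 -1.   ]
```

View pics/w1.png

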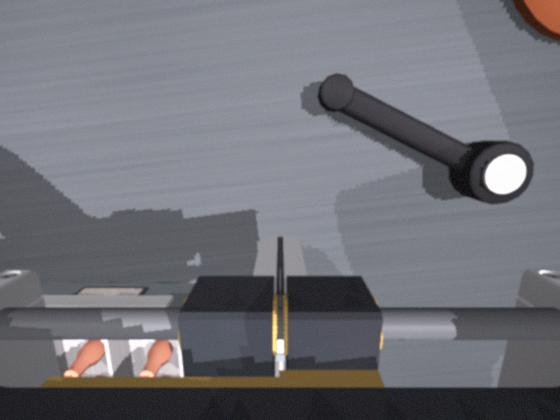

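View pics/s1.png

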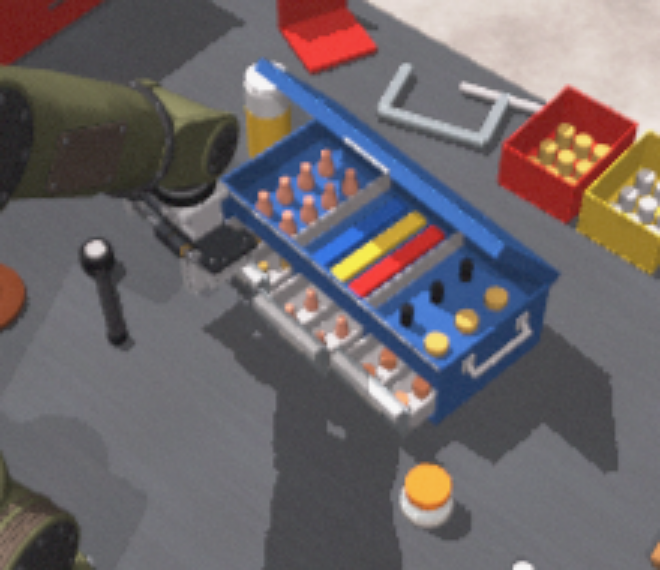

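The wrist view shows the fingers at (280,300), clear of the lever at (340,92) to (500,172), and the drawers lie beyond the gripper. I'll approach the left lip now.

Call:
arm_command --increments "0 0.1 0 0 0 0 1; 0 0.2 0 0 0 0 1; 0 0.28 0 0 0 0 1; 0 0.33 0 0 0 0 1; 0 0.37 0 0 0 0 1"

```text
clock: 2.88
ee_pos: [487.7, 120.6, 150.5]
tool_rot: [[0.112, 0.994, -0.004], [0.994, -0.112, -0.001], [-0.002, -0.004, -1.0]]
ft_force: [0.4, -0.5, 0.2]
grip_width: 0.3
```

Call:
arm_command --increments "0 0.04 0 0 0 0 1; 0 0.08 0 0 0 0 1; 0 0.12 0 0 0 0 1; 0 0.16 0 0 0 0 1; 0 0.2 0 0 0 0 1"

```text
clock: 3.5
ee_pos: [507.7, 118.3, 150.4]
tool_rot: [[0.112, 0.994, -0.004], [0.994, -0.112, -0.001], [-0.002, -0.004, -1.0]]
ft_force: [-3.2, -0.3, 1.8]
grip_width: 0.5
```

```bash
python3 -c "
from h import *
go(508,175,152)"
```

```text
need [-0.     0.169 -0.017] [-0.0013  0.0006  0.0004] |d| 16.997341906305703
t 3.5 uvz 491.1 175.0 150.4 F uvz -3.1 -0.7 1.8 grip 0.4705112437750368 zaxis [-0.004 -0.001 -1.   ]
```

Call:
arm_command --increments "0 0.04 0 0 0 0 1; 0 0.07 0 0 0 0 1; 0 0.1 0 0 0 0 1; 0 0.12 0 0 0 0 1"

```text
clock: 4.0
ee_pos: [519.8, 117.0, 150.4]
tool_rot: [[0.112, 0.994, -0.004], [0.994, -0.112, -0.001], [-0.002, -0.004, -1.0]]
ft_force: [-2.5, -0.8, 2.4]
grip_width: 0.3
```

```bash
python3 -c "
from h import *
go(508,175,152)"
```

```text
need [-0.001  0.048 -0.017] [-0.0013  0.0006  0.0004] |d| 5.0489072262730526
t 4.0 uvz 503.2 175.1 150.4 F uvz -2.3 -1.1 2.4 grip 0.26016344407776804 zaxis [-0.004 -0.001 -1.   ]
```

Call:
arm_command --increments "0 0.015 0 0 0 0 1; 0 0.03 0 0 0 0 1"

```text
clock: 4.25
ee_pos: [522.9, 116.6, 150.3]
tool_rot: [[0.112, 0.994, -0.004], [0.994, -0.112, -0.001], [-0.002, -0.004, -1.0]]
ft_force: [-1.6, -1.1, 2.1]
grip_width: 0.6
```

Call:
arm_command --increments "0 0.01 0 0 0 0 1; 0 0.02 0 0 0 0 1"

```text
clock: 4.5
ee_pos: [524.9, 116.4, 150.4]
tool_rot: [[0.112, 0.994, -0.004], [0.994, -0.112, -0.001], [-0.002, -0.004, -1.0]]
ft_force: [-3.0, -0.8, 1.7]
grip_width: 0.6
```

```bash
python3 -c "
from h import *
st()"
```

```text
t 4.5 uvz 508.4 175.1 150.4 F uvz -2.9 -1.1 1.7 grip 0.589677898256464 zaxis [-0.004 -0.001 -1.   ]
```

Call:
arm_command --increments "0 0.01 0 0 0 0 1; 0 0.02 0 0 0 0 1"

```text
clock: 4.75
ee_pos: [526.5, 116.2, 150.3]
tool_rot: [[0.112, 0.994, -0.006], [0.994, -0.112, -0.002], [-0.002, -0.006, -1.0]]
ft_force: [-13.3, 0.1, 9.5]
grip_width: 0.5
```

```bash
python3 -c "
from h import *
st()"
```

```text
t 4.75 uvz 509.9 175.1 150.3 F uvz -13.3 -1.4 9.5 grip 0.5045592896513648 zaxis [-0.006 -0.002 -1.   ]
```

Call:
arm_command --increments "0 0.01 0 0 0 0 1; 0 0.015 0 0 0 0 1"

```text
clock: 5.0
ee_pos: [526.8, 116.2, 150.3]
tool_rot: [[0.112, 0.994, -0.01], [0.994, -0.112, -0.002], [-0.003, -0.01, -1.0]]
ft_force: [-17.8, 0.1, 13.2]
grip_width: 0.2
```

```bash
python3 -c "
from h import *
st()"
```

```text
t 5.0 uvz 510.3 175.1 150.3 F uvz -17.7 -1.9 13.2 grip 0.21177552981916217 zaxis [-0.01  -0.002 -1.   ]
```

Left drawer has stopped hard (17 N, no further travel). Next I'll back off and go to the middle drawer.

Call:
arm_command --increments "0 -0.1 0 0 0 0 1; 0 -0.4 0 0 0 0 1; 0 -0.8 0 0 0 0 1; -0.4 -0.85 0 0 0 0 1; -0.9 -0.85 0 0 0 0 1"

```text
clock: 5.62
ee_pos: [431.7, 35.9, 151.6]
tool_rot: [[0.11, 0.994, -0.008], [0.994, -0.11, -0.002], [-0.002, -0.008, -1.0]]
ft_force: [0.8, 0.5, 0.1]
grip_width: 0.7
```

```bash
python3 -c "
from h import *
go(445,50,151)"
```

```text
need [-0.347  0.2    0.006] [-0.0026  0.0008  0.0012] |d| 40.00377233533808
t 5.625 uvz 424.9 84.6 151.6 F uvz 0.7 0.6 0.1 grip 0.7131264412207179 zaxis [-0.008 -0.002 -1.   ]
```

Call:
arm_command --increments "-0.15 0.05 0 0 0 0 1; -0.3 0.1 0 -0.0013 0 0 1; -0.35 0.15 0 -0.0026 0 0 1; -0.35 0.19 0 -0.0026 0 0 1; -0.35 0.23 0 -0.0026 0 0 1"

```text
clock: 6.25
ee_pos: [451.1, -0.9, 151.4]
tool_rot: [[0.109, 0.994, -0.0], [0.994, -0.109, -0.002], [-0.002, -0.0, -1.0]]
ft_force: [0.4, 0.2, 0.2]
grip_width: 0.4
```

Call:
arm_command --increments "0 0.05 0 0 0 0 1; 0 0.1 0 0 0 0 1; 0 0.15 0 0 0 0 1; 0 0.2 0 0 0 0 1; 0 0.25 0 0 0 0 1"

```text
clock: 6.88
ee_pos: [476.2, -3.6, 151.3]
tool_rot: [[0.109, 0.994, -0.001], [0.994, -0.109, -0.002], [-0.002, -0.001, -1.0]]
ft_force: [-3.0, 2.8, 0.3]
grip_width: 0.7
```

```bash
python3 -c "
from h import *
go(510,50,151)"
```

```text
need [-0.005  0.365  0.003] [-0.0002  0.0007  0.0014] |d| 36.50166890089168
t 6.875 uvz 473.5 50.3 151.3 F uvz -3.3 2.5 0.3 grip 0.7177930823409242 zaxis [-0.001 -0.002 -1.   ]
```

Call:
arm_command --increments "0 0.05 0 0 0 0 1; 0 0.1 0 0 0 0 1; 0 0.15 0 0 0 0 1; 0 0.19 0 0 0 0 1; 0 0.22 0 0 0 0 1"

```text
clock: 7.5
ee_pos: [498.3, -6.1, 151.3]
tool_rot: [[0.109, 0.994, -0.001], [0.994, -0.109, -0.002], [-0.003, -0.001, -1.0]]
ft_force: [-3.4, 0.5, 1.2]
grip_width: 0.5
```

Call:
arm_command --increments "0 0.03 0 0 0 0 1; 0 0.055 0 0 0 0 1; 0 0.08 0 0 0 0 1; 0 0.1 0 0 0 0 1; 0 0.12 0 0 0 0 1"

```text
clock: 8.12
ee_pos: [510.3, -7.5, 151.3]
tool_rot: [[0.109, 0.994, -0.001], [0.994, -0.109, -0.003], [-0.003, -0.001, -1.0]]
ft_force: [-2.6, -0.4, 0.9]
grip_width: 0.6
```

```bash
python3 -c "
from h import *
go(510,50,151)"
```

```text
need [-0.003  0.021  0.003] [-0.0002  0.0008  0.0014] |d| 2.1775765245753584
t 8.125 uvz 507.9 50.3 151.3 F uvz -2.5 -0.7 0.9 grip 0.6003717211590978 zaxis [-0.001 -0.003 -1.   ]
```

Call:
arm_command --increments "0 0.01 0 0 0 0 1; 0 0.02 0 0 0 0 1; 0 0.025 0 0 0 0 1"

```text
clock: 8.5
ee_pos: [512.0, -7.7, 151.3]
tool_rot: [[0.109, 0.994, -0.004], [0.994, -0.109, -0.002], [-0.003, -0.004, -1.0]]
ft_force: [-14.7, -0.3, 10.5]
grip_width: 0.2
```

Call:
arm_command --increments "0 0.01 0 0 0 0 1; 0 0.015 0 0 0 0 1"

```text
clock: 8.75
ee_pos: [512.3, -7.7, 151.3]
tool_rot: [[0.109, 0.994, -0.008], [0.994, -0.109, -0.002], [-0.003, -0.008, -1.0]]
ft_force: [-17.4, 0.1, 13.7]
grip_width: 0.5
```

```bash
python3 -c "
from h import *
go(510,50,151)"
```

```text
need [-0.004  0.001  0.003] [-0.0024  0.0009  0.0014] |d| 0.4799891686397162
t 8.75 uvz 509.9 50.4 151.3 F uvz -17.3 -1.8 13.7 grip 0.5229387650798929 zaxis [-0.008 -0.002 -1.   ]
```

Middle drawer is home (17 N at the same u as the left one). Now the right drawer.

Call:
arm_command --increments "0 -0.1 0 0 0 0 1; 0 -0.4 0 0 0 0 1; 0 -0.75 0 0 0 0 1; -0.4 -0.78 0 0 0 0 1; -0.9 -0.78 0 0 0 0 1"

```text
clock: 9.38
ee_pos: [424.7, -89.1, 152.6]
tool_rot: [[0.107, 0.994, -0.006], [0.994, -0.107, -0.002], [-0.003, -0.006, -1.0]]
ft_force: [0.2, -1.1, -0.5]
grip_width: 0.3
```

```bash
python3 -c "
from h import *
go(452,-77,151)"
```

```text
need [-0.366  0.197  0.016] [-0.0018  0.001   0.002 ] |d| 41.621311573128864
t 9.375 uvz 432.1 -40.5 152.6 F uvz 0.3 -1.1 -0.5 grip 0.2532973440065137 zaxis [-0.006 -0.002 -1.   ]
```

Call:
arm_command --increments "-0.15 0.05 0 0 0 0 1; -0.3 0.1 0.01 -0.0013 0 0.002 1; -0.36 0.15 0.015 -0.0018 0.001 0.002 1; -0.36 0.2 0.015 -0.0018 0.001 0.002 1; -0.36 0.25 0.015 -0.0018 0.001 0.002 1"

```text
clock: 10.0
ee_pos: [446.2, -127.1, 151.0]
tool_rot: [[0.112, 0.994, -0.0], [0.994, -0.112, 0.0], [0.0, -0.0, -1.0]]
ft_force: [-0.4, -0.2, 0.4]
grip_width: 0.5
```

Call:
arm_command --increments "0 0.05 0 0 0 0 1; 0 0.1 0 0 0 0 1; 0 0.15 0 0 0 0 1; 0 0.2 0 0 0 0 1; 0 0.25 0 0 0 0 1"

```text
clock: 10.62
ee_pos: [471.2, -129.8, 150.8]
tool_rot: [[0.112, 0.994, -0.001], [0.994, -0.112, 0.0], [0.0, -0.001, -1.0]]
ft_force: [-2.9, 1.9, -0.1]
grip_width: 0.1
```

```bash
python3 -c "
from h import *
go(510,-77,151)"
```

```text
need [-0.014  0.271 -0.002] [-0.0003 -0.0001  0.0003] |d| 27.16673224231714
t 10.625 uvz 482.9 -75.6 150.8 F uvz -3.1 1.6 -0.1 grip 0.11439459669463785 zaxis [-0.001  0.    -1.   ]
```

Call:
arm_command --increments "0 0.05 0 0 0 0 1; 0 0.09 0 0 0 0 1; 0 0.13 0 0 0 0 1; 0 0.16 0 0 0 0 1; 0 0.19 0 0 0 0 1"

```text
clock: 11.25
ee_pos: [490.3, -132.0, 150.8]
tool_rot: [[0.112, 0.994, -0.001], [0.994, -0.112, 0.0], [0.0, -0.001, -1.0]]
ft_force: [-2.2, 1.5, 0.8]
grip_width: 0.2
```

Call:
arm_command --increments "0 0.02 0 0 0 0 1; 0 0.04 0 0 0 0 1; 0 0.055 0 0 0 0 1; 0 0.07 0 0 0 0 1"

```text
clock: 11.75
ee_pos: [497.2, -132.8, 150.8]
tool_rot: [[0.112, 0.994, -0.001], [0.994, -0.112, 0.0], [0.0, -0.001, -1.0]]
ft_force: [-10.8, 1.8, 5.7]
grip_width: 0.5
```

```bash
python3 -c "
from h import *
go(510,-77,151)"
```

```text
need [-0.013  0.009 -0.002] [-0.0003 -0.0001  0.0003] |d| 1.6325532537367464
t 11.75 uvz 509.1 -75.7 150.8 F uvz -10.9 0.5 5.7 grip 0.5250390550309134 zaxis [-0.001  0.    -1.   ]
```

Call:
arm_command --increments "0 0.01 0 0 0 0 1; 0 0.015 0 0 0 0 1"

```text
clock: 12.0
ee_pos: [497.6, -132.9, 150.8]
tool_rot: [[0.112, 0.994, -0.005], [0.994, -0.112, 0.001], [0.001, -0.005, -1.0]]
ft_force: [-17.9, 2.1, 13.0]
grip_width: 0.5
```

Call:
arm_command --increments "0 0.005 0 0 0 0 1; 0 0.01 0 0 0 0 1"

```text
clock: 12.25
ee_pos: [497.8, -132.9, 150.8]
tool_rot: [[0.112, 0.994, -0.008], [0.994, -0.112, 0.002], [0.001, -0.008, -1.0]]
ft_force: [-14.0, 1.9, 9.7]
grip_width: 0.2
```

```bash
python3 -c "
from h import *
go(440,20,300)"
```

```text
need [ 0.959 -0.708 -1.485] [-0.0025 -0.0002  0.0003] |d| 190.430257982096
t 12.25 uvz 509.7 -75.7 150.8 F uvz -14.1 0.3 9.7 grip 0.19220600811236208 zaxis [-0.008  0.002 -1.   ]
```

All three drawers are at their stops (u about 510 each). I'll back off, rise and look.

Call:
arm_command --increments "0 -0.1 0 0 0 0 1; 0 -0.4 0 0 0 0 1; 0.2 -0.8 -0.1 -0.0025 0 0 1; 0.4 -0.9 -0.5 -0.0025 0 0 1; 0.7 -0.9 -0.98 -0.0025 0 0 1"

```text
clock: 12.88
ee_pos: [416.0, -53.0, 250.5]
tool_rot: [[0.113, 0.994, -0.0], [0.994, -0.113, 0.001], [0.001, -0.0, -1.0]]
ft_force: [1.1, -0.1, 0.6]
grip_width: 0.5
```

Call:
arm_command --increments "0.2 0 -0.4 0 0 0 1; 0.4 0 -0.8 0 0 0 1; 0.5 0 -1 0 0 0 1; 0.5 0 -1 0 0 0 1"

```text
clock: 13.38
ee_pos: [421.8, -3.1, 351.5]
tool_rot: [[0.112, 0.994, 0.003], [0.994, -0.112, 0.0], [0.001, 0.003, -1.0]]
ft_force: [-0.5, -0.2, -0.4]
grip_width: 0.7
```

Call:
arm_command --increments "0 0 -0.4 0 0 0 1; 0 0 -0.65 0 0 0 1; 0 0 -0.65 0 0 0 1"

```text
clock: 13.75
ee_pos: [421.7, -3.6, 416.5]
tool_rot: [[0.113, 0.994, 0.005], [0.994, -0.113, 0.0], [0.001, 0.005, -1.0]]
ft_force: [-0.6, 0.3, -0.7]
grip_width: 0.3
```

Run:
```python
from h import *
th=0.89
for r in (145,):
  for t in (1.0,.89,.7,.5,.35,.2,.1,0):
    P=np.array([708-r*np.cos(t)+18*np.sin(t),122+r*np.sin(t)+18*np.cos(t)]);print(t,'TCP',(P+[8,97]).round(1))
go(690,50,415)
for n in ('top','side'):
    d=cam(n); np.savez(n+'2.npz',W=d['W'],image=d['image'])
    q=d;hsv=cv2.cvtColor(q['image'],cv2.COLOR_BGR2HSV);w=q['W']
    L=(hsv[...,1]<50)&(hsv[...,2]>140)&(w[...,2]>52)&(w[...,2]<84)&(w[...,0]>350)&(w[...,0]<560)&(abs(w[...,1]+20)<230)
    k,lab,st_,ce=cv2.connectedComponentsWithStats(L.astype(np.uint8))
    for i in range(1,k):
        if st_[i,4]>20:
            a=w[lab==i];print(' lip',st_[i].tolist(),np.median(a,0).round(1),'u',np.median(a@U),'v',np.median(a@V))
    cv2.imwrite(f'pics/{n}2.png',cv2.resize(d['image'][110:300,170:390],None,fx=3,fy=3))
```

```text
1.0 TCP [652.8 350.7]
0.89 TCP [638.7 343. ]
0.7 TCP [616.7 326.2]
0.5 TCP [597.4 304.3]
0.35 TCP [586.  285.6]
0.2 TCP [577.5 265.4]
0.1 TCP [573.5 251.4]
0 TCP [571. 237.]
need [0.057 2.706 0.028] [ 0.0015 -0.0002  0.0001] |d| 270.65105172605604
t 13.75 uvz 419.4 44.2 416.5 F uvz -0.6 0.2 -0.7 grip 0.3479705211683151 zaxis [ 0.005  0.    -1.   ]
 lip [224, 198, 29, 8, 149] [541.2 132.4  73.2] u 523.500618893132 v 192.492352626966
 lip [317, 207, 31, 8, 155] [ 510.3 -149.4   72.8] u 523.4186984413121 v -90.90350129617542
 lip [243, 191, 22, 19, 118] [538.6 109.8  71.1] u 521.8718464662281 v 169.84797764278005
 lip [266, 210, 23, 20, 132] [523.4 -11.8  71.3] u 520.8195124347188 v 47.80249962700601
 lip [289, 230, 25, 22, 147] [ 509.3 -137.2   71.3] u 520.4320384079016 v -78.69336962946478
```

View pics/top2.png

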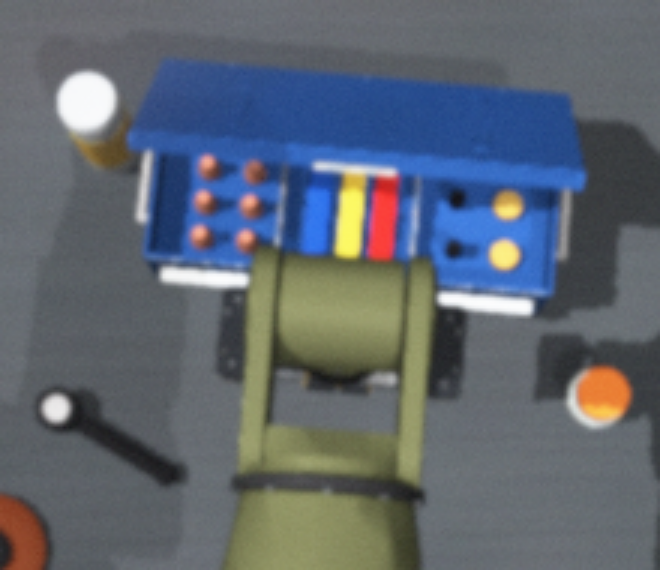

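View pics/side2.png

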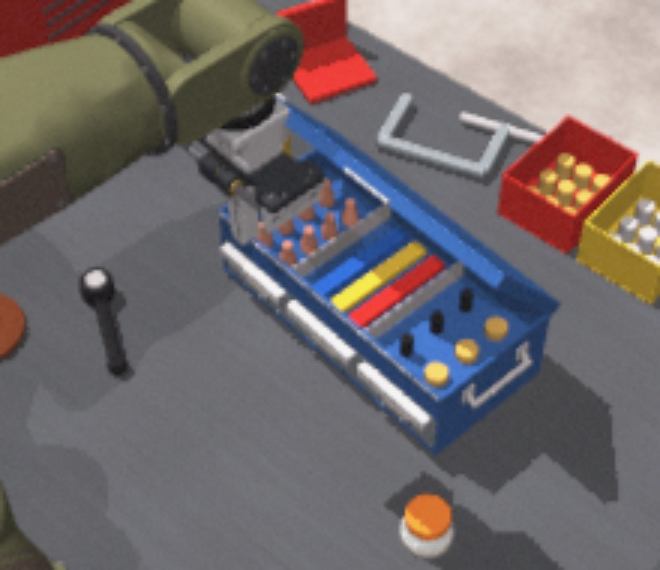

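Both views show the three lips in one line flush with the front (u about 521 each), and the lever and jar haven't moved. Next I'll cross above the lid's edge with the fingertips at about z 319, against the edge at 283.

Call:
arm_command --increments "0.02 0.35 0 0 0 0 1; 0.04 0.7 0 0 0 0 1; 0.06 1 0.02 0.0015 0 0 1; 0.06 1 0.02 0.0015 0 0 1"

```text
clock: 14.35
ee_pos: [522.4, -9.0, 410.0]
tool_rot: [[0.113, 0.994, -0.008], [0.994, -0.113, 0.001], [0.001, -0.008, -1.0]]
ft_force: [0.1, 0.0, 0.3]
grip_width: 0.7
```

Call:
arm_command --increments "0 0.35 0 0 0 0 1; 0 0.7 0 0 0 0 1; 0 1 0 0 0 0 1; 0 1 0 0 0 0 1"

```text
clock: 14.85
ee_pos: [622.1, -20.7, 407.2]
tool_rot: [[0.113, 0.994, -0.011], [0.994, -0.113, 0.002], [0.0, -0.011, -1.0]]
ft_force: [-0.2, -0.2, 0.2]
grip_width: 0.7
```

```bash
python3 -c "
from h import *
go(685,50,385)"
```

```text
need [0.001 0.648 0.215] [-0.0034 -0.0001 -0.    ] |d| 68.2373184107146
t 14.85 uvz 620.5 49.9 407.2 F uvz -0.2 -0.3 0.2 grip 0.6561523833565178 zaxis [-0.011  0.002 -1.   ]
```

Call:
arm_command --increments "0 0.3 0 0 0 0 1; 0 0.5 0 -0.0034 0 0 1; 0 0.55 0.2 -0.0034 0 0 1; 0 0.52 0.35 -0.0034 0 0 1; 0 0.52 0.35 -0.0034 0 0 1"

```text
clock: 15.48
ee_pos: [672.3, -26.4, 369.7]
tool_rot: [[0.113, 0.994, -0.003], [0.994, -0.113, 0.001], [0.0, -0.003, -1.0]]
ft_force: [0.9, -0.5, 1.0]
grip_width: 0.1
```

```bash
python3 -c "
from h import *
go(646,50,349)
d=cam('side');cv2.imwrite('pics/s3.png',cv2.resize(d['image'][60:280,170:390],None,fx=2.7,fy=2.7))"
```

```text
need [ 0.001 -0.249  0.208] [-0.001  -0.0001  0.    ] |d| 32.40251304336489
t 15.475 uvz 670.9 49.9 369.7 F uvz 1.0 -0.4 1.0 grip 0.14080110844616295 zaxis [-0.003  0.001 -1.   ]
```

View pics/s3.png

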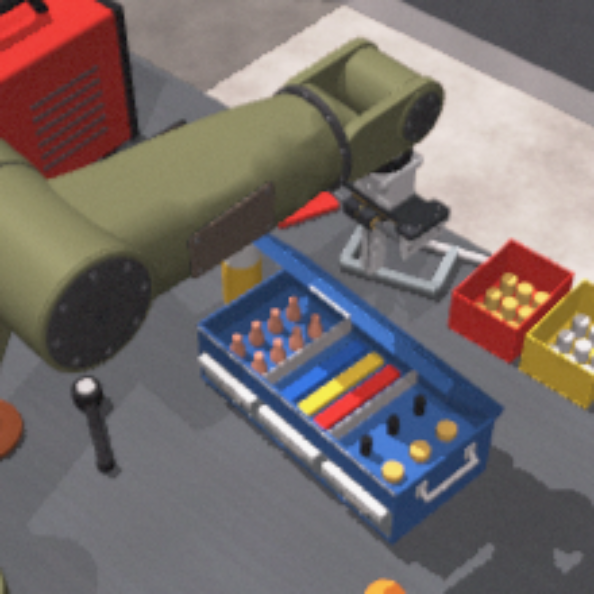

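The side view shows the fingers behind and above the lid's outer face, near (385,260), and clear of it. I'll make contact gently along the normal.

Call:
arm_command --increments "0 -0.07 0.05 0 0 0 1; 0 -0.12 0.1 0 0 0 1; 0 -0.16 0.13 0 0 0 1; 0 -0.19 0.16 0 0 0 1; 0 -0.22 0.18 0 0 0 1"

```text
clock: 16.15
ee_pos: [650.5, -23.9, 353.1]
tool_rot: [[0.113, 0.994, -0.001], [0.994, -0.113, 0.0], [0.0, -0.001, -1.0]]
ft_force: [0.1, -0.0, 0.9]
grip_width: 0.8
```

Call:
arm_command --increments "0 -0.03 0.02 0 0 0 1; 0 -0.05 0.04 0 0 0 1; 0 -0.07 0.06 0 0 0 1; 0 -0.09 0.07 0 0 0 1"

```text
clock: 16.65
ee_pos: [641.8, -22.9, 346.1]
tool_rot: [[0.113, 0.994, 0.0], [0.994, -0.113, 0.0], [0.0, 0.0, -1.0]]
ft_force: [6.0, -0.6, 1.1]
grip_width: 0.3
```

```bash
python3 -c "
from h import *
go(616,50,326)"
```

```text
need [ 0.001 -0.242  0.201] [ 0.0001 -0.0001 -0.    ] |d| 31.503452372345958
t 16.65 uvz 640.2 49.9 346.1 F uvz 6.1 0.1 1.1 grip 0.27162789828318207 zaxis [ 0.  0. -1.]
```

Call:
arm_command --increments "0 -0.04 0.03 0 0 0 1; 0 -0.085 0.065 0 0 0 1; 0 -0.13 0.1 0 0 0 1; 0 -0.175 0.14 0 0 0 1; 0 -0.22 0.18 0 0 0 1"

```text
clock: 17.27
ee_pos: [619.5, -20.3, 328.2]
tool_rot: [[0.113, 0.994, 0.0], [0.994, -0.113, 0.0], [0.0, 0.0, -1.0]]
ft_force: [1.2, 0.5, 5.7]
grip_width: 0.5
```

```bash
python3 -c "
from h import *
go(597,50,304)"
```

```text
need [ 0.001 -0.208  0.242] [ 0.0001 -0.0001  0.    ] |d| 31.925708931320568
t 17.275 uvz 617.8 49.9 328.2 F uvz 1.1 0.6 5.7 grip 0.5269615720107232 zaxis [ 0.  0. -1.]
```

Call:
arm_command --increments "0 -0.045 0.045 0 0 0 1; 0 -0.09 0.09 0 0 0 1; 0 -0.13 0.14 0 0 0 1; 0 -0.17 0.19 0 0 0 1; 0 -0.21 0.24 0 0 0 1"

```text
clock: 17.9
ee_pos: [598.3, -17.9, 303.8]
tool_rot: [[0.113, 0.994, 0.0], [0.994, -0.113, 0.0], [0.0, -0.0, -1.0]]
ft_force: [2.4, -0.3, 3.6]
grip_width: 0.8
```

```bash
python3 -c "
from h import *
go(582,50,277)"
```

```text
need [ 0.    -0.145  0.268] [-0.     -0.0002 -0.    ] |d| 30.484870222953763
t 17.9 uvz 596.5 50.0 303.8 F uvz 2.4 -0.0 3.6 grip 0.8126979792912679 zaxis [ 0.  0. -1.]
```

Call:
arm_command --increments "0 -0.035 0.05 0 0 0 1; 0 -0.065 0.1 0 0 0 1; 0 -0.095 0.155 0 0 0 1; 0 -0.12 0.21 0 0 0 1; 0 -0.145 0.27 0 0 0 1"

```text
clock: 18.52
ee_pos: [583.6, -16.2, 276.4]
tool_rot: [[0.113, 0.994, -0.001], [0.994, -0.113, 0.001], [0.0, -0.001, -1.0]]
ft_force: [0.3, 0.3, 4.4]
grip_width: 0.3
```

```bash
python3 -c "
from h import *
go(573.5,50,251.4)"
```

```text
need [ 0.    -0.082  0.25 ] [-0.0002 -0.0002  0.    ] |d| 26.285925941577403
t 18.525 uvz 581.7 50.0 276.4 F uvz 0.3 0.4 4.4 grip 0.2689058823630851 zaxis [-0.001  0.001 -1.   ]
```

Call:
arm_command --increments "0 -0.02 0.05 0 0 0 1; 0 -0.04 0.1 0 0 0 1; 0 -0.055 0.15 0 0 0 1; 0 -0.07 0.2 0 0 0 1; 0 -0.08 0.24 0 0 0 1"

```text
clock: 19.15
ee_pos: [575.6, -15.3, 252.1]
tool_rot: [[0.113, 0.994, -0.0], [0.994, -0.113, 0.001], [0.0, -0.0, -1.0]]
ft_force: [3.1, -0.1, 3.4]
grip_width: 0.4
```

```bash
python3 -c "
from h import *
go(571,50,237)"
```

```text
need [ 0.    -0.027  0.151] [-0.0001 -0.0001  0.    ] |d| 15.320506965290848
t 19.15 uvz 573.7 50.0 252.1 F uvz 3.1 0.3 3.4 grip 0.39753449246543215 zaxis [-0.     0.001 -1.   ]
```

Call:
arm_command --increments "0 -0.01 0.03 0 0 0 1; 0 -0.015 0.06 0 0 0 1; 0 -0.02 0.085 0 0 0 1; 0 -0.025 0.105 0 0 0 1; 0 -0.025 0.12 0 0 0 1"

```text
clock: 19.77
ee_pos: [573.0, -15.0, 240.0]
tool_rot: [[0.113, 0.994, -0.001], [0.994, -0.113, 0.001], [0.0, -0.001, -1.0]]
ft_force: [-0.7, -0.1, 3.4]
grip_width: 0.4
```

Call:
arm_command --increments "0 0 0.01 0 0 0 1; 0 0 0.02 0 0 0 1; 0 0 0.025 0 0 0 1"

```text
clock: 20.15
ee_pos: [572.8, -14.9, 237.4]
tool_rot: [[0.113, 0.994, -0.001], [0.994, -0.113, 0.001], [0.0, -0.002, -1.0]]
ft_force: [-4.1, 0.5, 6.9]
grip_width: 0.2
```

```bash
python3 -c "
from h import *
go(571,50,237)"
```

```text
need [0.    0.002 0.004] [-0.0005 -0.0001  0.    ] |d| 0.4727746121891275
t 20.15 uvz 570.8 50.0 237.4 F uvz -4.1 0.1 6.9 grip 0.22483144924551457 zaxis [-0.001  0.001 -1.   ]
```

Call:
arm_command --increments "0 0 0.01 0 0 0 1; 0 0 0.015 0 0 0 1"

```text
clock: 20.4
ee_pos: [572.8, -14.9, 237.3]
tool_rot: [[0.113, 0.994, -0.001], [0.994, -0.113, 0.0], [0.0, -0.001, -1.0]]
ft_force: [-8.3, -0.2, 20.0]
grip_width: 0.4
```

Call:
arm_command --increments "0 0 0.01 0 0 0 1; 0 0 0.015 0 0 0 1"

```text
clock: 20.65
ee_pos: [572.8, -14.9, 237.3]
tool_rot: [[0.113, 0.994, 0.0], [0.994, -0.113, 0.0], [0.0, 0.0, -1.0]]
ft_force: [-8.3, 0.7, 20.6]
grip_width: 0.6
```

```bash
python3 -c "
from h import *
go(571,50,237)"
```

```text
need [0.    0.002 0.003] [ 0.     -0.0001  0.    ] |d| 0.38726184183583356
t 20.65 uvz 570.8 50.0 237.3 F uvz -8.4 -0.2 20.6 grip 0.6284255071570256 zaxis [ 0.  0. -1.]
```

The lid rests on its stop: 20 N, no further motion, and fingertips at z 140.3 against the 140 expected. I'll lift straight off and back away, then look.

Call:
arm_command --increments "0 0 -0.08 0 0 0 1; 0 0 -0.4 0 0 0 1; 0 0 -0.9 0 0 0 1; 0 -0.4 -1 0 0 0 1; 0 -0.9 -1 0 0 0 1"

```text
clock: 21.28
ee_pos: [482.5, -4.7, 337.9]
tool_rot: [[0.113, 0.994, 0.001], [0.994, -0.113, 0.0], [0.0, 0.001, -1.0]]
ft_force: [0.1, 0.4, 1.1]
grip_width: 0.9
```

Call:
arm_command --increments "0 -0.4 0 0 0 0 1; 0 -0.8 0 0 0 0 1; 0 -1 0 0 0 0 1; 0 -1 0 0 0 0 1"

```text
clock: 21.78
ee_pos: [382.6, 6.7, 338.2]
tool_rot: [[0.113, 0.994, 0.002], [0.994, -0.113, 0.0], [0.0, 0.002, -1.0]]
ft_force: [1.0, -0.6, 0.9]
grip_width: 0.5
```

Run:
```python
from h import *
st()
for n in ('top','side'):
    q=cam(n);hsv=cv2.cvtColor(q['image'],cv2.COLOR_BGR2HSV);w=q['W']
    m=(hsv[...,0]>100)&(hsv[...,0]<125)&(hsv[...,1]>120)&(w[...,2]>125)&(w[...,0]>510)&(w[...,0]<760)&(abs(w[...,1]+20)<240)
    m=cv2.erode(m.astype(np.uint8),np.ones((3,3)))>0;p=w[m]
    for _ in range(4):
        c=p.mean(0);nn=np.linalg.svd(p-c,full_matrices=False)[2][2];nn=nn*np.sign(nn[2]);p=w[m][abs((w[m]-c)@nn)<5]
    print(n,'lid n',nn.round(3),'c',c.round(1),len(p),'tilt along u',np.degrees(nn@U))
    L=(hsv[...,1]<50)&(hsv[...,2]>140)&(w[...,2]>52)&(w[...,2]<84)&(w[...,0]>350)&(w[...,0]<560)&(abs(w[...,1]+20)<230)
    k,lab,s_,ce=cv2.connectedComponentsWithStats(L.astype(np.uint8))
    for i in range(1,k):
        if s_[i,4]>20: a=w[lab==i];print(' lip',s_[i].tolist(),'u',np.median(a@U),'v',np.median(a@V))
    cv2.imwrite(f'pics/{n}4.png',q['image'])
```

```text
t 21.775 uvz 379.4 49.9 338.2 F uvz 1.0 -0.5 0.9 grip 0.48799713325077426 zaxis [ 0.002  0.    -1.   ]
top lid n [ 0.001 -0.     1.   ] c [618.8 -20.5 140.7] 7142 tilt along u 0.0432275912538677
 lip [224, 199, 38, 8, 203] u 522.8928012840779 v 176.63708197267565
 lip [267, 203, 37, 8, 188] u 522.0936016965486 v 50.19203194553609
 lip [309, 206, 39, 9, 209] u 523.0172785781017 v -77.97728007687643
side lid n [ 0.003 -0.     1.   ] c [617.1 -42.9 140.1] 3390 tilt along u 0.14592586430540855
 lip [258, 203, 7, 7, 30] u 523.1203230815076 v 134.50156244941036
 lip [266, 210, 22, 20, 120] u 520.748261513965 v 45.502997067547085
 lip [289, 230, 25, 23, 148] u 520.1722973445476 v -81.3915161704177
```

View pics/side4.png

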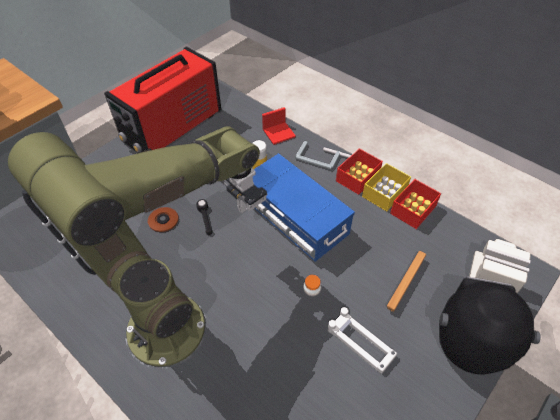

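View pics/top4.png

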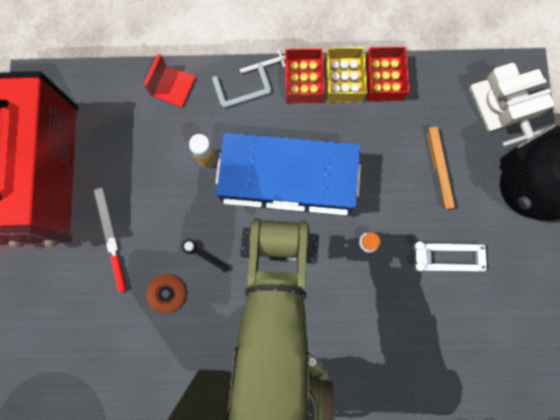

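The lid is level at z 140.5 mm and the lips are flush. The other things are at the same pixels as at the start, for example the jar at (370,242), the lever at (190,247) and the can at (200,145). Handing in.

```bash
python3 -c "
from h import *
st();print(robot.close_job())"
```

```text
t 21.875 uvz 380.5 49.9 337.9 F uvz 0.7 -0.6 0.8 grip 0.5038487719377854 zaxis [ 0.002  0.    -1.   ]
the job is handed in; nothing more can be done
None
```

All three drawers are fully home and the lid is shut, and I handed the job in at 21.9 s of the 58 s. I pushed the left, middle and right drawers home with the closed fingertips at about 40 mm/s, slowing to about 8 to 16 mm/s near the stops. Then I pushed the lid down from behind along its arc.

- **Drawers:** each reached a hard stop at about 14–18 N, all within 1 mm of the same depth. In the last top view the three lips line up within 1 mm. The side view agrees within 3 mm, but there the gripper partly hid the left lip.
- **Lid:** it rests on the rim, held against a 20 N push with no further motion. It measures level within 0.2° at 140–141 mm high; 140 mm is the shut height.
- **Everything else:** by eye in the last pictures, the other things are where they stood at the start. The wrist force readings stayed at or below about 25 N, and the arm ended clear of the chest, touching nothing.

No check failed. The early lid angles from the two cameras differed (51° from the top, 46° from the side); I used the top one, and the lid was touched within a few millimetres of where it predicted.

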